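# Power up the soldering place

### The job

Get the soldering place ready, in this order: press the power strip's switch on, press the switch on the fume extractor's roof on, press the soldering station's power switch on (each rocker by its raised end, all the way down), then tap the middle one of the station's three preset keys and let it spring back. Only press, lightly, with the fingertips: lift, tip or shove nothing, press no other key, and leave everything else on the bench alone.

Things in the scene. Friction and masses are not known exactly. Their poses are not given: they have to be found in the camera images.
- strip: White power strip lying on the bench, 280 x 62 mm, top at 42 mm, loose, 0.9 kg; on the left or on the right of the station. Origin: on the bench under its switch, 35 mm from one end; +x runs along the strip away from the robot, over three round sockets and a black plug-in adapter (97 mm high, starting 189 mm from the origin).
- strip_switch (a joint): V-shaped dark grey rocker 32 x 22 mm, white stroke on its raised half, in a black frame 2 mm proud, in the near end of the strip's top, pivoted 5 mm above it, along the strip's x. 0 = off (the -x end, nearest the robot, raised), 0.4 rad = fully on (that end 6 mm lower); on from 0.28. No spring: 2 N moves it, it stays where left. Press straight into the strip's top, i.e. vertically down.
- strip_switch_press (a point): The place to press on the strip's switch: on the raised end of the paddle, 12 mm from its pivot, moving with the paddle; when off it is 50.5 mm above the bench, 11.5 mm to -x of the strip's origin (strip's frame).
- extractor: Fume extractor: upright dark-grey fan box 200 mm wide (y), 80 mm deep, roof at 216 mm, round wire grille front and back, on two foot rails 135 mm long; loose, 1.8 kg; on the other side of the station from the strip. Origin: centre of underside; front faces -x.
- extractor_switch (a joint): V-shaped dark grey rocker 32 x 22 mm, white stroke on its raised half, in a black frame 2 mm proud, in the middle of the extractor's roof, pivoted 5 mm above it, along its y. 0 = off (the +y end raised), 0.4 rad = fully on (that end 6 mm lower); on from 0.28. No spring: 2 N moves it, it stays where left. Press straight into the roof, i.e. vertically down.
- extractor_switch_press (a point): The place to press on the extractor's switch: on the raised end of the paddle, 12 mm from its pivot, moving with the paddle; when off it is 224.5 mm above the bench, 11.5 mm to +y of the extractor's origin (extractor's frame).
- station: Soldering station: dark wedge console 180 mm deep (x), 190 mm wide (y), 104 mm high, loose, 2.2 kg. Origin: centre of underside; x points away from the robot, y to the left as the robot faces it. The control panel faces the robot and slopes up at 32 degrees from horizontal, from 38 mm high at x = -90 mm to 104 mm high at x = +16 mm.
- station_panel (a point): Centre of the station's sloping panel, at (-0.037, 0, 0.071) m in the station's frame; the panel's outward normal there is (-0.53, 0, 0.848). Display at the panel's top, row of three round preset keys across the middle, power rocker lower left, round metal socket lower right, two more round keys (step up above step down) at the right.
- station_switch (a joint): V-shaped dark grey rocker 32 x 22 mm, white stroke on its raised half, in a black frame 2 mm proud, at the panel's lower left, along the station's y, pivoted 5 mm above the panel. 0 = off (the +y (left) end raised), 0.4 rad = fully on (that end 6 mm lower); on from 0.28. No spring: 2 N moves it, it stays where left. Press straight into the panel, along its normal (tool tilted 32 degrees).
- station_switch_press (a point): The place to press on the station's power switch: on the raised end of the paddle, 12 mm from its pivot, moving with the paddle; when off it is at (-0.076, 0.066, 0.057) (m, station's frame; 8.5 mm off the panel).
- preset_middle (a joint): Spring key, a grey round button 16 mm across, 9 mm proud of the sloping panel, the middle one of the row of three, 36 mm from each neighbour (centre to centre). 0 = up, 0.006 m = fully down, along the panel's normal; counts as pressed from 0.003; 1.5 N to start, 5.5 N fully down, springs back.
- preset_middle_top (a point): Centre of the top face of the middle preset key, at (-0.042, 0.019, 0.079) m in the station's frame while up; moves with the key.
- preset_left (a joint): Spring key, a grey round button 16 mm across, 9 mm proud of the sloping panel, left (+y) one of the row of three. Not to be pressed. 0 = up, 0.006 m = fully down, along the panel's normal; counts as pressed from 0.003; 1.5 N to start, 5.5 N fully down, springs back.
- preset_right (a joint): Spring key, a grey round button 16 mm across, 9 mm proud of the sloping panel, right (-y) one of the row of three. Not to be pressed. 0 = up, 0.006 m = fully down, along the panel's normal; counts as pressed from 0.003; 1.5 N to start, 5.5 N fully down, springs back.
- step_up (a joint): Spring key, a grey round button 16 mm across, 9 mm proud of the sloping panel, upper one of the pair at the right of the panel, 85 mm right of the middle preset key. Not to be pressed. 0 = up, 0.006 m = fully down, along the panel's normal; counts as pressed from 0.003; 1.5 N to start, 5.5 N fully down, springs back.
- step_down (a joint): Spring key, a grey round button 16 mm across, 9 mm proud of the sloping panel, lower one of the pair at the right of the panel. Not to be pressed. 0 = up, 0.006 m = fully down, along the panel's normal; counts as pressed from 0.003; 1.5 N to start, 5.5 N fully down, springs back.
- iron_stand: Black tray 130 x 70 mm with sponge and a holder from which the soldering iron's handle rises towards -x to 150 mm; stands 135 mm to the right (-y) of the station's centre. Origin: centre of underside. Leave alone.
- board_holder: Circuit board 80 x 112 mm in an aluminium holder 70 x 160 mm, 43 mm high, in front of the station. Origin: centre of underside. Leave alone.
- pliers: Blue-handled pliers lying flat, 155 x 70 x 14 mm. Origin: near the joint, underside. Leave alone.
- screwdriver: Red screwdriver lying flat, 185 mm long, 31 mm thick. Origin: middle of its length, underside. Leave alone.
- solder_reel: Reel of solder standing on its flange, 56 mm across, 38 mm high. Origin: centre of underside. Leave alone.
- screw_dish: Clear round dish of screws, 58 mm across, 18 mm high. Origin: centre of underside. Leave alone.
Things that resemble listed ones, but are neither listed nor needed, are in the scene too. What is shaped like the extractor but pink is not meant.

How it is judged:
By the outcome, as a careful person would: the job done as asked, in the order asked, and still so for the second after the job is handed in, with the robot touching nothing.
It also fails if it takes over 67 s, if anything falls off the work surface, if the arm or the gripper's body presses on something with over 40 N, if the wrist force passes 120 N, or if a joint passes its speed limit or range.

### The arm

A 6-joint arm with a two-finger parallel gripper is mounted at the origin on the work surface. World frame = base frame: x ahead of the robot, y to its left, z up, the work surface at z = 0. Lengths are in m, angles in rad, forces in N, time in s.
With the tool pointing down it reaches from about 0.275 to 0.85 m from the base axis. Payload 5.2 kg.
Tool frame: the origin (TCP) lies between the finger pads; the fingertips stand 22 mm ahead of it and the grasp point (between the pads) lies 3 mm ahead of it; z points along the fingers, y is the line along which they close (so a half turn about z gives the same grasp; the last joint's range is limited). The gripper opens to 85 mm and grips with 20 to 120 N. Pads are 22 mm wide; open, the fingers measure 114 mm over their backs; the gripper's body (76 mm by 85 mm) begins 54 mm behind the grasp point. The pads swing forward as they close: fully open they stand 13 mm farther back than shut.
Start: joints at [-1.42, 0.259, 1.535, -0, 1.348, -0.203], TCP at [0.191, -0.516, 0.253] pointing down, gripper open.
Joint ranges: [-3.14, 3.14], [-0.91, 2.08], [0.19, 2.58], [-1.22, 4.36], [0.22, 2.71], [-3.12, 3.12]. Speed limits (rad/s): [2.57, 2.57, 3.14, 3.14, 3.14, 3.14].

### API

Orientations are given as [roll, pitch, yaw] about the fixed x, y, z axes, in that order (R = Rz(yaw) Ry(pitch) Rx(roll)).
In Python, from bench import monitor, imaging, ctrl gives the robot as it stands.
- The arm moves only by the tool servo_tool, never from a script. Its argument "commands" is a list of rows, each an object with "claw": the finger opening in mm, from 0 to 85.4; "delta_pos": the shift along the tool's x, y, z scaled (see below), a list of three; "roll": the turn about the tool's z scaled (see below). A call has exactly 10 rows; each row is the pose to reach, as a shift and turn from the pose commanded when the call began, along the tool's axes at that moment; what a row does not reach only later rows make up. The controller multiplies each number of a shift by 15 cm and each number of a turn by 45 degrees. A row lasts 1/8 s, in which the tool goes at most 62.5 mm and 10.7 degrees, less where a joint would pass 70% of its speed; a pose out of reach is approached as far as the arm can. A call with a number of a shift or a turn outside -1 to 1 is refused whole. A call with a gripper value outside its range is refused whole. The fingers move at their own pace and stop on an object; "squeeze" is the grip in N (left out, the last holds). Time passes only in rows, so rows that repeat a pose let the fingers close, or fill a call up. It gives the time, the measured TCP pose, the force, the opening and the grip force at its end, in the units of the state.
- monitor.get_state(): the state, without advancing time (a new reading comes with each control period).
- imaging.read_camera(name): name is "side" or "top"; returns the picture (480x640x3 uint8, red, green, blue); there is no depth.
- imaging.get_calibration(name): a dict with "vfov" (degrees; the focal length in pixels is half the picture's height over the tangent of half this angle, whatever the lens; pixels are square), "cx", "cy" (the principal point, pixels), "cam_to_world" (4x4, takes a point from camera to world coordinates). Camera axes: x right, y down, z forward; pixel columns grow to the right and rows downward; lengths in m; the calibration is good to about 2 mm. A picture is of the moment at which its call begins. get_calibration takes no time and is no camera call.
- ctrl.close_job(): hands the job in; it is judged then, once.
The state is a dict: "clock": time; "q": joint angles; "joint_vel": joint speeds; "joint_torque": joint torques, N m; "ee_pos": TCP position; "tool_rot": TCP orientation; "ft_force": force on the tool from outside, world axes, zero at the start; "ft_torque": the same for the moment, N m; "grip_width": finger opening in m; "grasp_force": force on a finger pad.
Only numpy, scipy, OpenCV 4.12 (cv2) and the standard library are available. Lean on these libraries where they do the work, as an engineer would, in place of code of your own. Each camera call takes 0.05 s, during which the arm holds its last target. There are 200 camera calls.

## Working session

There is one attempt and no reset: what is moved stays moved. The work goes in short steps, Python scripts to look and compute and a tool call to move; the robot and the scene stay as the last step left them, time stands still between calls to the robot, and variables do not carry over. Pictures are saved under pics/ and viewed, at most 10 in all, crops included, and the job is handed in when it is done.

Besides the shell and the picture viewer there is one more tool, called as name(argument=value, ...) on one line, values as JSON. servo_tool: Moves the arm, as the interface text tells. Shifts and turns lie within -1 to 1; 1 stands for 15 cm of shift or 45 degrees of turn. Its arguments: {"type":"object","properties":{"commands":{"type":"array"},"squeeze":{"type":"number"}},"required":["commands"]}

```bash
mkdir -p pics; python3 - <<'E'
from bench import monitor, imaging, ctrl
import cv2,numpy as np
s=monitor.get_state();print(s)
for n in("side","top"):
    c=imaging.get_calibration(n);print(n,c)
    cv2.imwrite(f"pics/{n}0.png",imaging.read_camera(n)[:,:,::-1])
E
```

```text
{'clock': 0.0, 'q': array([-1.41980194e+00,  2.59348774e-01,  1.53611441e+00, -4.08506138e-06,
        1.34797999e+00, -2.02786054e-01]), 'joint_vel': array([-9.31246454e-04,  6.21624700e-04,  6.15353560e-04,  5.87837242e-04,
        8.66458804e-04, -8.09880873e-05]), 'joint_torque': array([-1.43237852e-03, -4.46029508e+01, -2.90573394e+01, -5.40289293e-04,
        1.18115151e-02, -7.49228775e-06]), 'ee_pos': array([ 0.19049741, -0.51542742,  0.25245897]), 'tool_rot': array([-3.13977925e+00, -3.68791883e-04,  3.53781017e-01]), 'ft_force': array([ 0.32466028, -0.1706737 , -0.0466753 ]), 'ft_torque': array([-0.0260127 ,  0.00670449, -0.0453941 ]), 'grasp_force': 0.0, 'grip_width': 0.08519221725407235}
side {'vfov': 45.80443472907599, 'cx': 316.7292361924226, 'cy': 243.50261281591054, 'cam_to_world': array([[-0.87326505, -0.36885219,  0.31836491,  0.10230065],
       [-0.48722235,  0.66740919, -0.56318679,  0.79062034],
       [-0.00474698, -0.64692584, -0.76253815,  1.21579256],
       [ 0.        ,  0.        ,  0.        ,  1.        ]])}
top {'vfov': 47.383526452261, 'cx': 317.0177945488376, 'cy': 240.0972600787831, 'cam_to_world': array([[-1.12368145e-02, -9.96257475e-01,  8.57016744e-02,
         4.12015046e-01],
       [-9.99867775e-01,  1.22021983e-02,  1.07489445e-02,
         1.09846683e-03],
       [-1.17544651e-02, -8.55695586e-02, -9.96262858e-01,
         1.58606711e+00],
       [ 0.00000000e+00,  0.00000000e+00,  0.00000000e+00,
         1.00000000e+00]])}
```

View pics/top0.png

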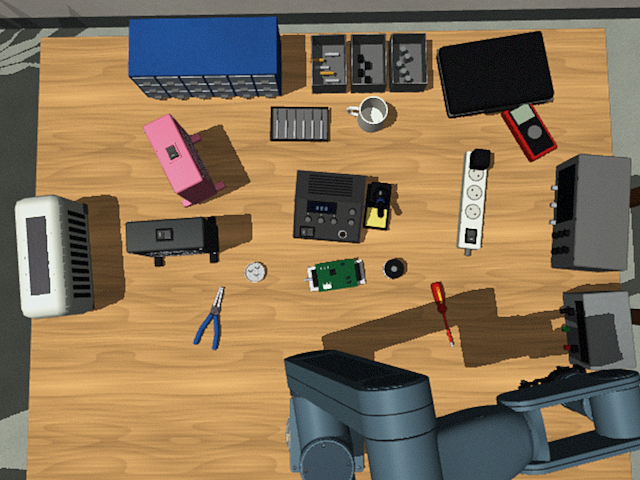

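View pics/side0.png

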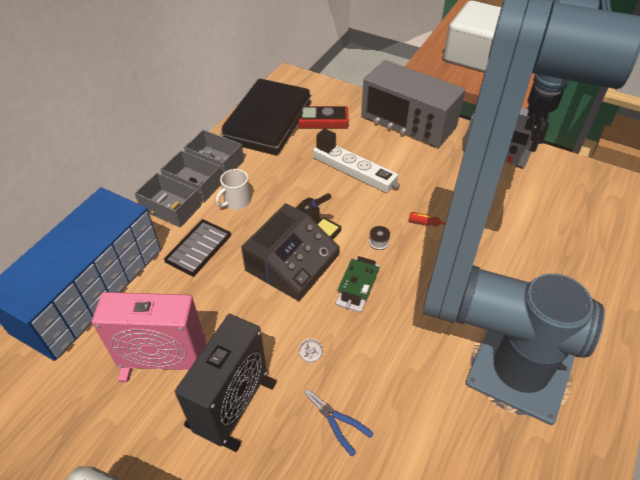

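```bash
python3 - <<'E'
import cv2,numpy as np
t=cv2.imread("pics/top0.png");s=cv2.imread("pics/side0.png")
def c(i,x,y,w,h,W=264):return cv2.resize(i[y:y+h,x:x+w],(W,300),interpolation=cv2.INTER_CUBIC)
A=np.hstack([c(t,445,205,53,60),c(t,139,205,53,60),c(t,291,170,88,100)])
B=np.hstack([c(s,358,145,53,60),c(s,192,325,53,60),c(s,245,200,88,100)])
P=np.vstack([A,B]);P=np.clip(P.astype(float)*1.5,0,255).astype(np.uint8)
cv2.imwrite("pics/c.png",P);print(P.shape)
E
```

```text
(600, 792, 3)
```

View pics/c.png

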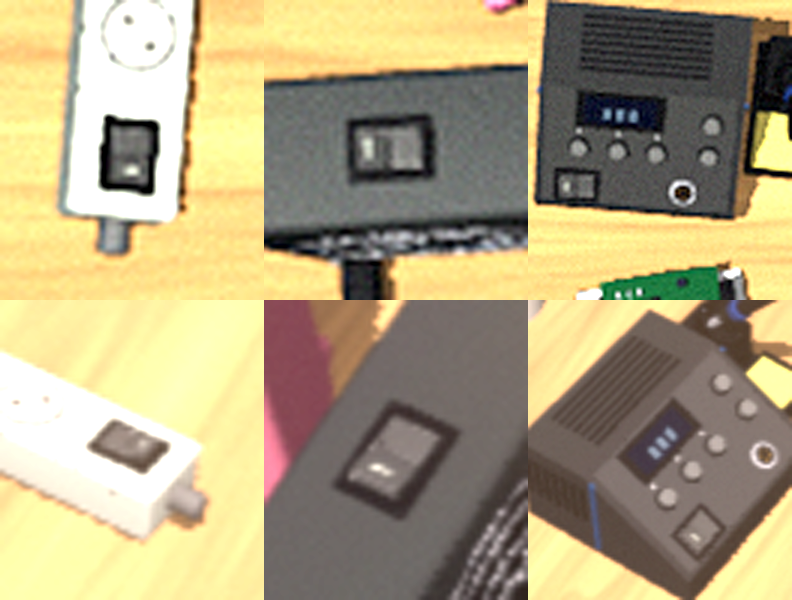

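```bash
cat > h.py <<'E'
from bench import imaging
import numpy as np
def ray(n,u,v):
    c=imaging.get_calibration(n);f=240/np.tan(np.radians(c["vfov"]/2));M=c["cam_to_world"]
    d=M[:3,:3]@np.array([(u-c["cx"])/f,(v-c["cy"])/f,1]);return M[:3,3],d/np.linalg.norm(d)
def plane(n,u,v,z):
    o,d=ray(n,u,v);return o+d*(z-o[2])/d[2]
def tri(a,b):
    A=np.zeros((3,3));B=np.zeros(3)
    for n,p in(("top",a),("side",b)):
        o,d=ray(n,*p);P=np.eye(3)-np.outer(d,d);A+=P;B+=P@o
    return np.linalg.solve(A,B)
E
python3 - <<'E'
from h import *
import cv2
np.set_printoptions(precision=4,suppress=True)
for nm,a,b,z in(("strip",(471,236),(384.1,174),.044),("ext",(164.4,234.7),(218.9,356.8),.218),("mid",(321,220.3),(299.7,256.7),.079),("rock",(307.3,231.7),(302,277.7),.0545)):
    print(nm,plane("top",*a,z),plane("side",*b,z),tri(a,b))
pl=plane("top",308.3,219.3,.079);pr=plane("top",333.7,221.3,.079);d=pl-pr;print("st yaw",np.arctan2(-d[0],d[1]),np.linalg.norm(d))
t=cv2.imread("pics/top0.png")
# strip
m=(t.min(2)>150).astype(np.uint8);m[:, :452]=0;m[:,495:]=0;m[:150]=0;m[265:]=0
m=cv2.morphologyEx(m,cv2.MORPH_CLOSE,np.ones((3,3)))
k=max(cv2.findContours(m,0,2)[0],key=cv2.contourArea);b=cv2.boxPoints(cv2.minAreaRect(k));print([plane("top",*p,.042) for p in b])
# extractor roof front/back edges by grey contour near roof
r=cv2.minAreaRect(k);print(r)
a=plane("top",*[139+0,205+82/5],.216);c=plane("top",192,205+66/5,.216);d=a-c;print("ext yaw",np.arctan2(-d[0],d[1]))
E
```

```text
strip [ 0.551 -0.417  0.044] [ 0.5476 -0.4131  0.044 ] [ 0.5507 -0.4189  0.0381]
ext [0.5481 0.4005 0.218 ] [0.545  0.4028 0.218 ] [0.5478 0.4014 0.2135]
mid [0.5966 0.0057 0.079 ] [0.5936 0.0111 0.079 ] [0.5974 0.0056 0.0708]
rock [0.5678 0.0447 0.0545] [0.5643 0.051  0.0545] [0.5685 0.0449 0.0447]
st yaw -0.09178451505170448 0.07068740175552343
[array([ 0.5206, -0.3793,  0.042 ]), array([ 0.7967, -0.4122,  0.042 ]), array([ 0.7904, -0.4743,  0.042 ]), array([ 0.5145, -0.4405,  0.042 ])]
((472.8580322265625, 199.74639892578125), (21.901527404785156, 96.64157104492188), 4.927110195159912)
ext yaw 0.04791999066391547
```

servo_tool(commands=[{"claw":0,"delta_pos":[0.1,0,0],"roll":0.06},{"claw":0,"delta_pos":[0.2,0,0],"roll":0.12},{"claw":0,"delta_pos":[0.35,0,0],"roll":0.2},{"claw":0,"delta_pos":[0.5,0,0],"roll":0.3},{"claw":0,"delta_pos":[0.65,0,0],"roll":0.4},{"claw":0,"delta_pos":[0.8,0,0],"roll":0.5},{"claw":0,"delta_pos":[0.9,0,0],"roll":0.6},{"claw":0,"delta_pos":[1,0,0],"roll":0.602},{"claw":0,"delta_pos":[1,0,0],"roll":0.602},{"claw":0,"delta_pos":[1,0,0],"roll":0.602}])

```text
clock: 1.35
ee_pos: [0.3309, -0.4641, 0.2531]
tool_rot: [-3.141, 0.001, -0.118]
ft_force: [-0.1, -0.4, -0.5]
grip_width: -0.0001
grasp_force: 0.0
```

servo_tool(commands=[{"claw":0,"delta_pos":[0.1,-0.05,0.08],"roll":0},{"claw":0,"delta_pos":[0.2,-0.1,0.16],"roll":0},{"claw":0,"delta_pos":[0.35,-0.17,0.28],"roll":0},{"claw":0,"delta_pos":[0.5,-0.25,0.4],"roll":0},{"claw":0,"delta_pos":[0.65,-0.32,0.5],"roll":0},{"claw":0,"delta_pos":[0.8,-0.4,0.6],"roll":0},{"claw":0,"delta_pos":[0.9,-0.45,0.7],"roll":0},{"claw":0,"delta_pos":[1,-0.494,0.75],"roll":0},{"claw":0,"delta_pos":[1,-0.494,0.82],"roll":0},{"claw":0,"delta_pos":[1,-0.494,0.82],"roll":0}])

```text
clock: 2.6
ee_pos: [0.4883, -0.408, 0.1293]
tool_rot: [-3.141, 0.002, -0.119]
ft_force: [-0.7, 0.2, -0.1]
grip_width: 0.0001
grasp_force: 0.0
```

servo_tool(commands=[{"claw":0,"delta_pos":[0.1,0,0],"roll":0},{"claw":0,"delta_pos":[0.2,0,0],"roll":0},{"claw":0,"delta_pos":[0.31,0,0],"roll":0},{"claw":0,"delta_pos":[0.31,0,0],"roll":0},{"claw":0,"delta_pos":[0.31,0,0],"roll":0},{"claw":0,"delta_pos":[0.31,0,0],"roll":0},{"claw":0,"delta_pos":[0.31,0,0],"roll":0},{"claw":0,"delta_pos":[0.31,0,0],"roll":0},{"claw":0,"delta_pos":[0.31,0,0],"roll":0},{"claw":0,"delta_pos":[0.31,0,0],"roll":0}])

```text
clock: 3.85
ee_pos: [0.5352, -0.4137, 0.1303]
tool_rot: [3.142, -0.0, -0.119]
ft_force: [0.3, -0.9, 1.0]
grip_width: 0.0
grasp_force: 0.0
```

```bash
python3 - <<'E'
from bench import imaging,monitor
import cv2,numpy as np
from h import *
s=monitor.get_state();print(s["clock"],s["ee_pos"],s["tool_rot"],s["grip_width"])
t=imaging.read_camera("top")[:,:,::-1].copy();i=imaging.read_camera("side")[:,:,::-1].copy()
cv2.imwrite("pics/t1.png",t);cv2.imwrite("pics/s1.png",i)
def c(i,x,y):return cv2.resize(i[y:y+100,x:x+80],(400,500),interpolation=cv2.INTER_CUBIC)
P=np.hstack([c(t,430,190),c(i,345,110)]);cv2.imwrite("pics/c1.png",np.clip(P*1.4,0,255))
def proj(n,p):
    k=imaging.get_calibration(n);f=240/np.tan(np.radians(k["vfov"]/2));q=np.linalg.inv(k["cam_to_world"])@np.r_[p,1];return f*q[0]/q[2]+k["cx"],f*q[1]/q[2]+k["cy"]
e=s["ee_pos"];tip=e-[0,0,.022];u=proj("side",tip);print(u,"crop",(u[0]-345)*5+400,(u[1]-110)*5)
E
```

```text
3.85 [ 0.53516579 -0.41373432  0.13034891] [ 3.14156845e+00 -4.24812232e-05 -1.19104004e-01] 2.0753525962362967e-05
(np.float64(389.95509673835), np.float64(158.99138395435165)) crop 624.77548369175 244.95691977175824[ WARN:0@4.860] global loadsave.cpp:1063 imwrite_ Unsupported depth image for selected encoder is fallbacked to CV_8U.
```

View pics/c1.png

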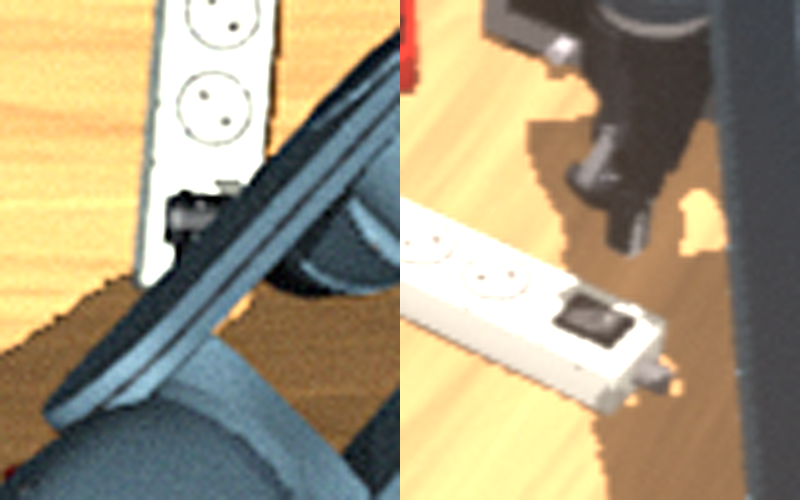

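servo_tool(commands=[{"claw":0,"delta_pos":[-0.01,0,0.08],"roll":0},{"claw":0,"delta_pos":[-0.01,0,0.16],"roll":0},{"claw":0,"delta_pos":[-0.01,0,0.24],"roll":0},{"claw":0,"delta_pos":[-0.01,0,0.3],"roll":0},{"claw":0,"delta_pos":[-0.01,0,0.33],"roll":0},{"claw":0,"delta_pos":[-0.01,0,0.35],"roll":0},{"claw":0,"delta_pos":[-0.01,0,0.36],"roll":0},{"claw":0,"delta_pos":[-0.01,0,0.37],"roll":0},{"claw":0,"delta_pos":[-0.01,0,0.38],"roll":0},{"claw":0,"delta_pos":[-0.01,0,0.385],"roll":0}])

```text
clock: 5.2
ee_pos: [0.5336, -0.4136, 0.0729]
tool_rot: [3.141, 0.0, -0.119]
ft_force: [-1.5, -0.1, 2.8]
grip_width: 0.0003
grasp_force: 1.4
```

servo_tool(commands=[{"claw":0,"delta_pos":[0,0,0.004],"roll":0},{"claw":0,"delta_pos":[0,0,0.008],"roll":0},{"claw":0,"delta_pos":[0,0,0.012],"roll":0},{"claw":0,"delta_pos":[0,0,0.016],"roll":0},{"claw":0,"delta_pos":[0,0,0.02],"roll":0},{"claw":0,"delta_pos":[0,0,0.024],"roll":0},{"claw":0,"delta_pos":[0,0,0.027],"roll":0},{"claw":0,"delta_pos":[0,0,0.03],"roll":0},{"claw":0,"delta_pos":[0,0,0.03],"roll":0},{"claw":0,"delta_pos":[0,0,0.03],"roll":0}])

```text
clock: 6.45
ee_pos: [0.5335, -0.4135, 0.0681]
tool_rot: [-3.142, 0.0, -0.119]
ft_force: [-4.1, 0.9, 3.9]
grip_width: -0.0003
grasp_force: 2.3
```

servo_tool(commands=[{"claw":0,"delta_pos":[0,0,0.002],"roll":0},{"claw":0,"delta_pos":[0,0,0.004],"roll":0},{"claw":0,"delta_pos":[0,0,0.006],"roll":0},{"claw":0,"delta_pos":[0,0,0.008],"roll":0},{"claw":0,"delta_pos":[0,0,0.009],"roll":0},{"claw":0,"delta_pos":[0,0,0.01],"roll":0},{"claw":0,"delta_pos":[0,0,0.01],"roll":0},{"claw":0,"delta_pos":[0,0,0.01],"roll":0},{"claw":0,"delta_pos":[0,0,0.01],"roll":0},{"claw":0,"delta_pos":[0,0,0.01],"roll":0}])

```text
clock: 7.7
ee_pos: [0.5334, -0.4136, 0.0677]
tool_rot: [3.141, 0.0, -0.119]
ft_force: [-6.9, 2.0, 11.4]
grip_width: 0.0
grasp_force: 5.6
```

servo_tool(commands=[{"claw":0,"delta_pos":[0,0,-0.05],"roll":0},{"claw":0,"delta_pos":[0,0,-0.15],"roll":0},{"claw":0,"delta_pos":[0,0,-0.3],"roll":0},{"claw":0,"delta_pos":[0,0,-0.45],"roll":0},{"claw":0,"delta_pos":[0,-0.1,-0.6],"roll":0},{"claw":0,"delta_pos":[0,-0.25,-0.75],"roll":0},{"claw":0,"delta_pos":[0,-0.4,-0.9],"roll":0},{"claw":0,"delta_pos":[0,-0.6,-1],"roll":0},{"claw":0,"delta_pos":[0,-0.8,-1],"roll":0},{"claw":0,"delta_pos":[0,-1,-1],"roll":0}])

```text
clock: 8.95
ee_pos: [0.5517, -0.262, 0.2178]
tool_rot: [3.141, -0.001, -0.118]
ft_force: [0.2, 0.1, -1.9]
grip_width: -0.0001
grasp_force: 0.0
```

servo_tool(commands=[{"claw":0,"delta_pos":[0,0,-0.1],"roll":-0.1},{"claw":0,"delta_pos":[0,-0.1,-0.2],"roll":-0.2},{"claw":0,"delta_pos":[0,-0.2,-0.3],"roll":-0.3},{"claw":0,"delta_pos":[0,-0.35,-0.4],"roll":-0.4},{"claw":0,"delta_pos":[0,-0.5,-0.4],"roll":-0.55},{"claw":0,"delta_pos":[0,-0.65,-0.4],"roll":-0.7},{"claw":0,"delta_pos":[0,-0.8,-0.4],"roll":-0.85},{"claw":0,"delta_pos":[0,-0.9,-0.4],"roll":-0.95},{"claw":0,"delta_pos":[0,-1,-0.4],"roll":-1},{"claw":0,"delta_pos":[0,-1,-0.4],"roll":-1}])

```text
clock: 10.2
ee_pos: [0.5692, -0.1139, 0.2771]
tool_rot: [3.141, -0.0, 0.668]
ft_force: [-0.1, -0.2, 0.8]
grip_width: -0.0004
grasp_force: 0.0
```

servo_tool(commands=[{"claw":0,"delta_pos":[0.07,-0.1,0],"roll":-0.1},{"claw":0,"delta_pos":[0.15,-0.2,0],"roll":-0.2},{"claw":0,"delta_pos":[0.22,-0.3,0],"roll":-0.3},{"claw":0,"delta_pos":[0.3,-0.42,0],"roll":-0.4},{"claw":0,"delta_pos":[0.4,-0.55,0],"roll":-0.55},{"claw":0,"delta_pos":[0.5,-0.7,0],"roll":-0.7},{"claw":0,"delta_pos":[0.6,-0.83,0],"roll":-0.85},{"claw":0,"delta_pos":[0.68,-0.94,0],"roll":-0.95},{"claw":0,"delta_pos":[0.72,-1,0],"roll":-1},{"claw":0,"delta_pos":[0.72,-1,0],"roll":-1}])

```text
clock: 11.45
ee_pos: [0.5615, 0.0692, 0.2766]
tool_rot: [3.142, 0.0, 1.451]
ft_force: [-0.0, -0.2, -0.4]
grip_width: 0.0002
grasp_force: 0.0
```

servo_tool(commands=[{"claw":0,"delta_pos":[0.1,-0.04,0],"roll":-0.02},{"claw":0,"delta_pos":[0.2,-0.08,0],"roll":-0.04},{"claw":0,"delta_pos":[0.35,-0.13,0],"roll":-0.07},{"claw":0,"delta_pos":[0.5,-0.19,0],"roll":-0.1},{"claw":0,"delta_pos":[0.65,-0.25,0],"roll":-0.14},{"claw":0,"delta_pos":[0.8,-0.3,0],"roll":-0.17},{"claw":0,"delta_pos":[0.9,-0.34,0],"roll":-0.2},{"claw":0,"delta_pos":[1,-0.377,0],"roll":-0.213},{"claw":0,"delta_pos":[1,-0.377,0],"roll":-0.213},{"claw":0,"delta_pos":[1,-0.377,0],"roll":-0.213}])

```text
clock: 12.7
ee_pos: [0.5233, 0.2243, 0.2765]
tool_rot: [-3.142, 0.0, 1.619]
ft_force: [0.2, 0.6, -0.3]
grip_width: 0.0001
grasp_force: 0.0
```

servo_tool(commands=[{"claw":0,"delta_pos":[0.1,0.02,0],"roll":0},{"claw":0,"delta_pos":[0.2,0.04,0],"roll":0},{"claw":0,"delta_pos":[0.35,0.07,0],"roll":0},{"claw":0,"delta_pos":[0.5,0.1,0],"roll":0},{"claw":0,"delta_pos":[0.65,0.14,0],"roll":0},{"claw":0,"delta_pos":[0.8,0.17,0],"roll":0},{"claw":0,"delta_pos":[0.9,0.2,0],"roll":0},{"claw":0,"delta_pos":[1,0.217,0],"roll":0},{"claw":0,"delta_pos":[1,0.217,0],"roll":0},{"claw":0,"delta_pos":[1,0.217,0],"roll":0}])

```text
clock: 13.95
ee_pos: [0.5484, 0.3757, 0.2765]
tool_rot: [-3.141, 0.0, 1.619]
ft_force: [0.1, -0.5, 0.7]
grip_width: 0.0002
grasp_force: 0.0
```

```bash
python3 - <<'E'
from bench import imaging,monitor
import cv2,numpy as np
t=imaging.read_camera("top")[:,:,::-1].copy();i=imaging.read_camera("side")[:,:,::-1].copy()
cv2.imwrite("pics/t2.png",t);cv2.imwrite("pics/s2.png",i)
def c(i,x,y,w,h):return cv2.resize(i[y:y+h,x:x+w],(264,300),interpolation=cv2.INTER_CUBIC)
P=np.vstack([np.hstack([c(t,445,205,53,60),c(t,130,180,88,100)]),np.hstack([c(i,358,145,53,60),c(i,190,280,88,100)])]);cv2.imwrite("pics/c2.png",np.clip(P*1.4,0,255).astype(np.uint8))
s=monitor.get_state();print(s["ee_pos"])
E
```

```text
[0.54850081 0.37538037 0.2767242 ]
```

View pics/c2.png

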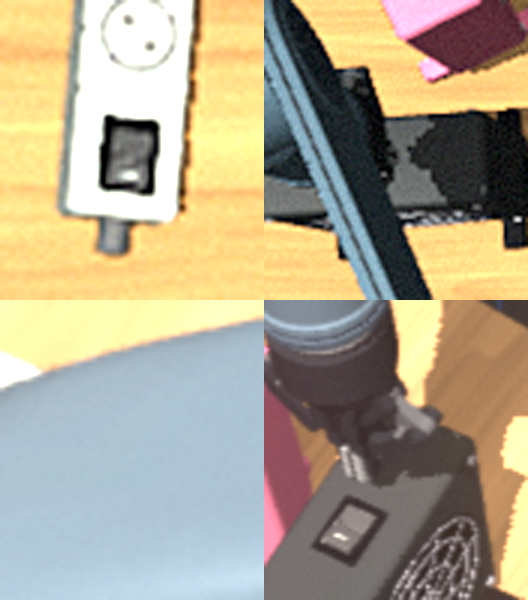

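servo_tool(commands=[{"claw":0,"delta_pos":[0.1,0,0],"roll":0},{"claw":0,"delta_pos":[0.2,0,0],"roll":0},{"claw":0,"delta_pos":[0.279,0,0],"roll":0},{"claw":0,"delta_pos":[0.279,0,0.04],"roll":0},{"claw":0,"delta_pos":[0.279,0,0.1],"roll":0},{"claw":0,"delta_pos":[0.279,0,0.15],"roll":0},{"claw":0,"delta_pos":[0.279,0,0.17],"roll":0},{"claw":0,"delta_pos":[0.279,0,0.185],"roll":0},{"claw":0,"delta_pos":[0.279,0,0.195],"roll":0},{"claw":0,"delta_pos":[0.279,0,0.2],"roll":0}])

```text
clock: 15.3
ee_pos: [0.5466, 0.418, 0.2471]
tool_rot: [3.141, -0.001, 1.619]
ft_force: [-0.6, 0.4, 1.7]
grip_width: 0.0002
grasp_force: 0.9
```

servo_tool(commands=[{"claw":0,"delta_pos":[0,0,0.004],"roll":0},{"claw":0,"delta_pos":[0,0,0.008],"roll":0},{"claw":0,"delta_pos":[0,0,0.012],"roll":0},{"claw":0,"delta_pos":[0,0,0.016],"roll":0},{"claw":0,"delta_pos":[0,0,0.019],"roll":0},{"claw":0,"delta_pos":[0,0,0.022],"roll":0},{"claw":0,"delta_pos":[0,0,0.025],"roll":0},{"claw":0,"delta_pos":[0,0,0.028],"roll":0},{"claw":0,"delta_pos":[0,0,0.03],"roll":0},{"claw":0,"delta_pos":[0,0,0.03],"roll":0}])

```text
clock: 16.55
ee_pos: [0.5464, 0.4181, 0.2424]
tool_rot: [3.141, -0.0, 1.619]
ft_force: [-1.4, 2.9, 3.4]
grip_width: -0.0001
grasp_force: 2.2
```

servo_tool(commands=[{"claw":0,"delta_pos":[0,0,0.002],"roll":0},{"claw":0,"delta_pos":[0,0,0.004],"roll":0},{"claw":0,"delta_pos":[0,0,0.006],"roll":0},{"claw":0,"delta_pos":[0,0,0.008],"roll":0},{"claw":0,"delta_pos":[0,0,0.009],"roll":0},{"claw":0,"delta_pos":[0,0,0.01],"roll":0},{"claw":0,"delta_pos":[0,0,0.01],"roll":0},{"claw":0,"delta_pos":[0,0,0.01],"roll":0},{"claw":0,"delta_pos":[0,0,0.01],"roll":0},{"claw":0,"delta_pos":[0,0,0.01],"roll":0}])

```text
clock: 17.8
ee_pos: [0.5464, 0.4182, 0.2418]
tool_rot: [3.14, -0.001, 1.619]
ft_force: [-2.0, 2.1, 8.5]
grip_width: 0.0003
grasp_force: 4.4
```

servo_tool(commands=[{"claw":0,"delta_pos":[0,0,-0.05],"roll":0},{"claw":0,"delta_pos":[0,0,-0.15],"roll":0},{"claw":0,"delta_pos":[0,0,-0.25],"roll":0},{"claw":0,"delta_pos":[-0.1,0,-0.25],"roll":0.03},{"claw":0,"delta_pos":[-0.25,0,-0.25],"roll":0.06},{"claw":0,"delta_pos":[-0.4,0,-0.25],"roll":0.1},{"claw":0,"delta_pos":[-0.6,0,-0.25],"roll":0.13},{"claw":0,"delta_pos":[-0.8,0,-0.25],"roll":0.16},{"claw":0,"delta_pos":[-0.95,0,-0.25],"roll":0.178},{"claw":0,"delta_pos":[-1,0,-0.25],"roll":0.178}])

```text
clock: 19.05
ee_pos: [0.5538, 0.266, 0.2781]
tool_rot: [-3.141, 0.0, 1.477]
ft_force: [0.5, 0.5, 0.8]
grip_width: -0.0002
grasp_force: 0.0
```

servo_tool(commands=[{"claw":0,"delta_pos":[-0.15,0.01,0],"roll":0},{"claw":0,"delta_pos":[-0.3,0.02,0],"roll":0},{"claw":0,"delta_pos":[-0.45,0.03,0],"roll":0},{"claw":0,"delta_pos":[-0.6,0.045,0],"roll":0},{"claw":0,"delta_pos":[-0.75,0.06,0.1],"roll":0},{"claw":0,"delta_pos":[-0.88,0.07,0.2],"roll":0},{"claw":0,"delta_pos":[-0.96,0.078,0.32],"roll":0},{"claw":0,"delta_pos":[-1,0.078,0.42],"roll":0},{"claw":0,"delta_pos":[-1,0.078,0.5],"roll":0},{"claw":0,"delta_pos":[-1,0.078,0.5],"roll":0}])

```text
clock: 20.3
ee_pos: [0.551, 0.1179, 0.2019]
tool_rot: [-3.139, -0.0, 1.48]
ft_force: [0.5, -0.1, -0.1]
grip_width: 0.0
grasp_force: 0.0
```

servo_tool(commands=[{"claw":0,"delta_pos":[-0.08,0,0.05],"roll":0},{"claw":0,"delta_pos":[-0.16,0,0.12],"roll":0},{"claw":0,"delta_pos":[-0.25,0,0.2],"roll":0},{"claw":0,"delta_pos":[-0.32,0,0.3],"roll":0},{"claw":0,"delta_pos":[-0.357,0,0.4],"roll":0},{"claw":0,"delta_pos":[-0.357,0,0.5],"roll":0},{"claw":0,"delta_pos":[-0.357,0,0.6],"roll":0},{"claw":0,"delta_pos":[-0.357,0,0.66],"roll":0},{"claw":0,"delta_pos":[-0.357,0,0.68],"roll":0},{"claw":0,"delta_pos":[-0.357,0,0.68],"roll":0}])

```text
clock: 21.55
ee_pos: [0.5468, 0.0645, 0.1011]
tool_rot: [3.141, -0.0, 1.48]
ft_force: [-0.2, 1.0, 0.2]
grip_width: 0.0002
grasp_force: 0.0
```

```bash
python3 - <<'E'
from bench import imaging,monitor
import cv2,numpy as np
t=imaging.read_camera("top")[:,:,::-1].copy();i=imaging.read_camera("side")[:,:,::-1].copy()
cv2.imwrite("pics/t3.png",t);cv2.imwrite("pics/s3.png",i)
def c(i,x,y,w,h):return cv2.resize(i[y:y+h,x:x+w],None,fx=5,fy=5,interpolation=cv2.INTER_CUBIC)
P=np.hstack([c(i,250,190,100,120),np.vstack([c(t,139,205,56,60),c(i,192,325,56,60)])]);cv2.imwrite("pics/c3.png",np.clip(P*1.5,0,255).astype(np.uint8))
s=monitor.get_state();print(s["ee_pos"])
E
```

```text
[0.54711118 0.06435792 0.10157077]
```

View pics/c3.png

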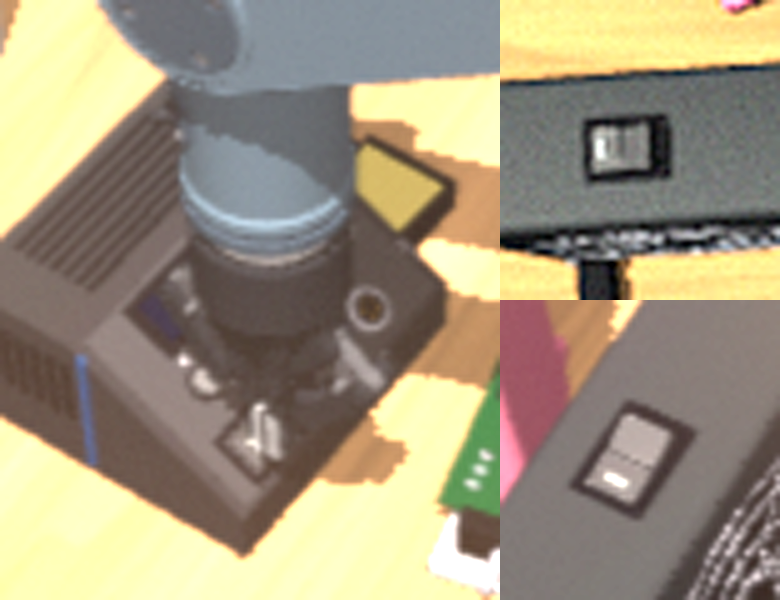

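servo_tool(commands=[{"claw":0,"delta_pos":[0,0.014,0.023],"roll":0},{"claw":0,"delta_pos":[0,0.028,0.045],"roll":0},{"claw":0,"delta_pos":[0,0.042,0.068],"roll":0},{"claw":0,"delta_pos":[0,0.053,0.085],"roll":0},{"claw":0,"delta_pos":[0,0.06,0.096],"roll":0},{"claw":0,"delta_pos":[0,0.067,0.107],"roll":0},{"claw":0,"delta_pos":[0,0.072,0.115],"roll":0},{"claw":0,"delta_pos":[0,0.075,0.12],"roll":0},{"claw":0,"delta_pos":[0,0.078,0.124],"roll":0},{"claw":0,"delta_pos":[0,0.078,0.124],"roll":0}])

```text
clock: 22.9
ee_pos: [0.5584, 0.0632, 0.0824]
tool_rot: [-3.142, -0.0, 1.479]
ft_force: [0.5, 0.7, -0.1]
grip_width: -0.0002
grasp_force: 0.0
```

Creep along the normal: 4 mm.

servo_tool(commands=[{"claw":0,"delta_pos":[0,0.002,0.003],"roll":0},{"claw":0,"delta_pos":[0,0.004,0.006],"roll":0},{"claw":0,"delta_pos":[0,0.006,0.009],"roll":0},{"claw":0,"delta_pos":[0,0.008,0.012],"roll":0},{"claw":0,"delta_pos":[0,0.009,0.015],"roll":0},{"claw":0,"delta_pos":[0,0.011,0.018],"roll":0},{"claw":0,"delta_pos":[0,0.013,0.021],"roll":0},{"claw":0,"delta_pos":[0,0.014,0.023],"roll":0},{"claw":0,"delta_pos":[0,0.014,0.023],"roll":0},{"claw":0,"delta_pos":[0,0.014,0.023],"roll":0}])

```text
clock: 24.15
ee_pos: [0.5604, 0.0632, 0.0791]
tool_rot: [3.142, -0.0, 1.479]
ft_force: [-0.8, 1.7, 2.1]
grip_width: -0.0
grasp_force: 1.2
```

servo_tool(commands=[{"claw":0,"delta_pos":[0,0.002,0.003],"roll":0},{"claw":0,"delta_pos":[0,0.004,0.006],"roll":0},{"claw":0,"delta_pos":[0,0.006,0.009],"roll":0},{"claw":0,"delta_pos":[0,0.008,0.012],"roll":0},{"claw":0,"delta_pos":[0,0.009,0.015],"roll":0},{"claw":0,"delta_pos":[0,0.011,0.018],"roll":0},{"claw":0,"delta_pos":[0,0.013,0.021],"roll":0},{"claw":0,"delta_pos":[0,0.014,0.023],"roll":0},{"claw":0,"delta_pos":[0,0.014,0.023],"roll":0},{"claw":0,"delta_pos":[0,0.014,0.023],"roll":0}])

```text
clock: 25.4
ee_pos: [0.5625, 0.0629, 0.0756]
tool_rot: [-3.142, -0.0, 1.479]
ft_force: [-1.5, 2.2, 3.6]
grip_width: 0.0005
grasp_force: 1.8
```

servo_tool(commands=[{"claw":0,"delta_pos":[0,0.001,0.002],"roll":0},{"claw":0,"delta_pos":[0,0.002,0.003],"roll":0},{"claw":0,"delta_pos":[0,0.003,0.005],"roll":0},{"claw":0,"delta_pos":[0,0.004,0.006],"roll":0},{"claw":0,"delta_pos":[0,0.005,0.008],"roll":0},{"claw":0,"delta_pos":[0,0.005,0.008],"roll":0},{"claw":0,"delta_pos":[0,0.005,0.008],"roll":0},{"claw":0,"delta_pos":[0,0.005,0.008],"roll":0},{"claw":0,"delta_pos":[0,0.005,0.008],"roll":0},{"claw":0,"delta_pos":[0,0.005,0.008],"roll":0}])

```text
clock: 26.65
ee_pos: [0.563, 0.063, 0.0748]
tool_rot: [-3.141, -0.0, 1.479]
ft_force: [-3.8, 5.0, 7.9]
grip_width: 0.0001
grasp_force: 4.3
```

servo_tool(commands=[{"claw":0,"delta_pos":[0,0.001,0.002],"roll":0},{"claw":0,"delta_pos":[0,0.002,0.003],"roll":0},{"claw":0,"delta_pos":[0,0.002,0.003],"roll":0},{"claw":0,"delta_pos":[0,0.002,0.003],"roll":0},{"claw":0,"delta_pos":[0,0.002,0.003],"roll":0},{"claw":0,"delta_pos":[0,0.002,0.003],"roll":0},{"claw":0,"delta_pos":[0,0.002,0.003],"roll":0},{"claw":0,"delta_pos":[0,0.002,0.003],"roll":0},{"claw":0,"delta_pos":[0,0.002,0.003],"roll":0},{"claw":0,"delta_pos":[0,0.002,0.003],"roll":0}])

```text
clock: 27.9
ee_pos: [0.5632, 0.0631, 0.0746]
tool_rot: [-3.141, -0.0, 1.479]
ft_force: [-5.7, 4.9, 10.1]
grip_width: 0.0001
grasp_force: 5.9
```

servo_tool(commands=[{"claw":0,"delta_pos":[0,-0.02,-0.032],"roll":0},{"claw":0,"delta_pos":[0,-0.05,-0.08],"roll":0},{"claw":0,"delta_pos":[0,-0.08,-0.13],"roll":0},{"claw":0,"delta_pos":[0,-0.106,-0.17],"roll":0},{"claw":0,"delta_pos":[0,-0.106,-0.26],"roll":0},{"claw":0,"delta_pos":[-0.1,-0.05,-0.346],"roll":0},{"claw":0,"delta_pos":[-0.2,0.02,-0.346],"roll":0},{"claw":0,"delta_pos":[-0.3,0.08,-0.346],"roll":0},{"claw":0,"delta_pos":[-0.347,0.107,-0.346],"roll":0},{"claw":0,"delta_pos":[-0.347,0.107,-0.346],"roll":0}])

```text
clock: 29.15
ee_pos: [0.5748, 0.0085, 0.1251]
tool_rot: [-3.14, -0.0, 1.478]
ft_force: [0.1, 0.5, 0.8]
grip_width: -0.0
grasp_force: 0.0
```

```bash
python3 - <<'E'
from bench import imaging,monitor
import cv2,numpy as np
t=imaging.read_camera("top")[:,:,::-1].copy();i=imaging.read_camera("side")[:,:,::-1].copy()
cv2.imwrite("pics/t4.png",t);cv2.imwrite("pics/s4.png",i)
def c(i,x,y,w,h):return cv2.resize(i[y:y+h,x:x+w],None,fx=5,fy=5,interpolation=cv2.INTER_CUBIC)
P=np.hstack([c(i,250,200,80,100),c(t,285,165,80,100)]);cv2.imwrite("pics/c4.png",np.clip(P*1.5,0,255).astype(np.uint8))
s=monitor.get_state();print(s["ee_pos"])
E
```

```text
[0.5743588  0.0095446  0.12531678]
```

View pics/c4.png

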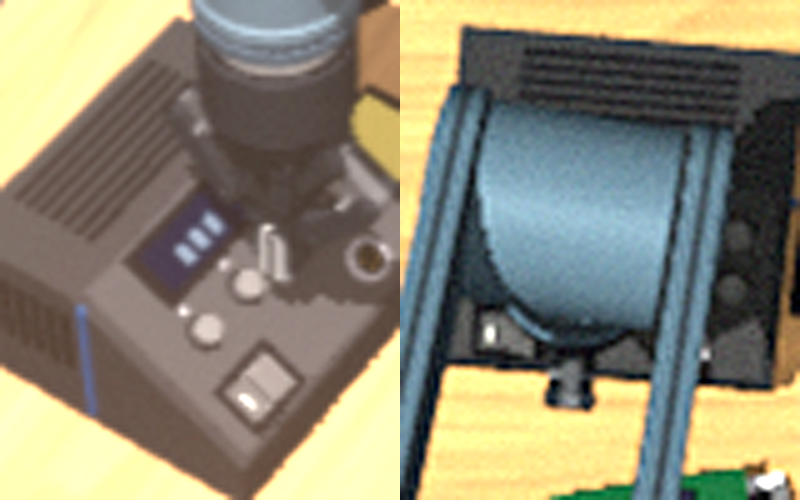

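servo_tool(commands=[{"claw":0,"delta_pos":[0,0.014,0.023],"roll":0},{"claw":0,"delta_pos":[0,0.032,0.051],"roll":0},{"claw":0,"delta_pos":[0,0.05,0.08],"roll":0},{"claw":0,"delta_pos":[0,0.064,0.102],"roll":0},{"claw":0,"delta_pos":[0,0.074,0.118],"roll":0},{"claw":0,"delta_pos":[0,0.081,0.13],"roll":0},{"claw":0,"delta_pos":[0,0.088,0.141],"roll":0},{"claw":0,"delta_pos":[0,0.092,0.147],"roll":0},{"claw":0,"delta_pos":[0,0.092,0.147],"roll":0},{"claw":0,"delta_pos":[0,0.092,0.147],"roll":0}])

```text
clock: 30.5
ee_pos: [0.5885, 0.0082, 0.1039]
tool_rot: [3.141, -0.0, 1.479]
ft_force: [1.1, 0.6, -0.4]
grip_width: 0.0003
grasp_force: 0.0
```

servo_tool(commands=[{"claw":0,"delta_pos":[0,0.002,0.003],"roll":0},{"claw":0,"delta_pos":[0,0.004,0.006],"roll":0},{"claw":0,"delta_pos":[0,0.006,0.009],"roll":0},{"claw":0,"delta_pos":[0,0.008,0.012],"roll":0},{"claw":0,"delta_pos":[0,0.009,0.015],"roll":0},{"claw":0,"delta_pos":[0,0.011,0.018],"roll":0},{"claw":0,"delta_pos":[0,0.013,0.021],"roll":0},{"claw":0,"delta_pos":[0,0.014,0.023],"roll":0},{"claw":0,"delta_pos":[0,0.014,0.023],"roll":0},{"claw":0,"delta_pos":[0,0.014,0.023],"roll":0}])

```text
clock: 31.75
ee_pos: [0.5907, 0.008, 0.1004]
tool_rot: [3.142, -0.0, 1.479]
ft_force: [-1.0, -0.5, 2.4]
grip_width: 0.0001
grasp_force: 1.2
```

servo_tool(commands=[{"claw":0,"delta_pos":[0,0.002,0.003],"roll":0},{"claw":0,"delta_pos":[0,0.004,0.006],"roll":0},{"claw":0,"delta_pos":[0,0.006,0.009],"roll":0},{"claw":0,"delta_pos":[0,0.008,0.012],"roll":0},{"claw":0,"delta_pos":[0,0.009,0.015],"roll":0},{"claw":0,"delta_pos":[0,0.011,0.018],"roll":0},{"claw":0,"delta_pos":[0,0.013,0.021],"roll":0},{"claw":0,"delta_pos":[0,0.015,0.024],"roll":0},{"claw":0,"delta_pos":[0,0.016,0.026],"roll":0},{"claw":0,"delta_pos":[0,0.016,0.026],"roll":0}])

```text
clock: 33.0
ee_pos: [0.5931, 0.0077, 0.0965]
tool_rot: [3.142, 0.0, 1.479]
ft_force: [-2.0, -0.5, 5.5]
grip_width: 0.0002
grasp_force: 2.6
```

servo_tool(commands=[{"claw":0,"delta_pos":[0,-0.01,-0.016],"roll":0},{"claw":0,"delta_pos":[0,-0.03,-0.048],"roll":0},{"claw":0,"delta_pos":[0,-0.06,-0.096],"roll":0},{"claw":0,"delta_pos":[0,-0.1,-0.16],"roll":0},{"claw":0,"delta_pos":[0,-0.15,-0.3],"roll":0},{"claw":0,"delta_pos":[0,-0.25,-0.5],"roll":0},{"claw":0,"delta_pos":[0,-0.4,-0.7],"roll":0},{"claw":0,"delta_pos":[0,-0.6,-0.9],"roll":0},{"claw":0,"delta_pos":[0,-0.8,-1],"roll":0},{"claw":0,"delta_pos":[0,-1,-1],"roll":0}])

```text
clock: 34.25
ee_pos: [0.4431, 0.0215, 0.2483]
tool_rot: [3.138, 0.0, 1.479]
ft_force: [-0.6, -0.2, -0.3]
grip_width: 0.0
grasp_force: 0.0
```

servo_tool(commands=[{"claw":0,"delta_pos":[0,0,0],"roll":0},{"claw":0,"delta_pos":[0,0,0],"roll":0},{"claw":0,"delta_pos":[0,0,0],"roll":0},{"claw":0,"delta_pos":[0,0,0],"roll":0},{"claw":0,"delta_pos":[0,0,0],"roll":0},{"claw":0,"delta_pos":[0,0,0],"roll":0},{"claw":0,"delta_pos":[0,0,0],"roll":0},{"claw":0,"delta_pos":[0,0,0],"roll":0},{"claw":0,"delta_pos":[0,0,0],"roll":0},{"claw":0,"delta_pos":[0,0,0],"roll":0}])

```text
clock: 35.5
ee_pos: [0.4437, 0.0214, 0.2464]
tool_rot: [3.142, -0.0, 1.479]
ft_force: [-0.4, 0.3, -0.5]
grip_width: 0.0
grasp_force: 0.0
```

```bash
python3 - <<'E'
from bench import imaging
import cv2,numpy as np
t=imaging.read_camera("top")[:,:,::-1].copy();i=imaging.read_camera("side")[:,:,::-1].copy()
def c(i,x,y,w,h):return cv2.resize(i[y:y+h,x:x+w],(264,300),interpolation=cv2.INTER_CUBIC)
A=np.hstack([c(t,445,205,53,60),c(t,139,205,53,60),c(t,291,170,88,100)])
B=np.hstack([c(i,358,145,53,60),c(i,192,325,53,60),c(i,245,200,88,100)])
cv2.imwrite("pics/c5.png",np.clip(np.vstack([A,B])*1.5,0,255).astype(np.uint8))
E
```

```text
(no output)
```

View pics/c5.png

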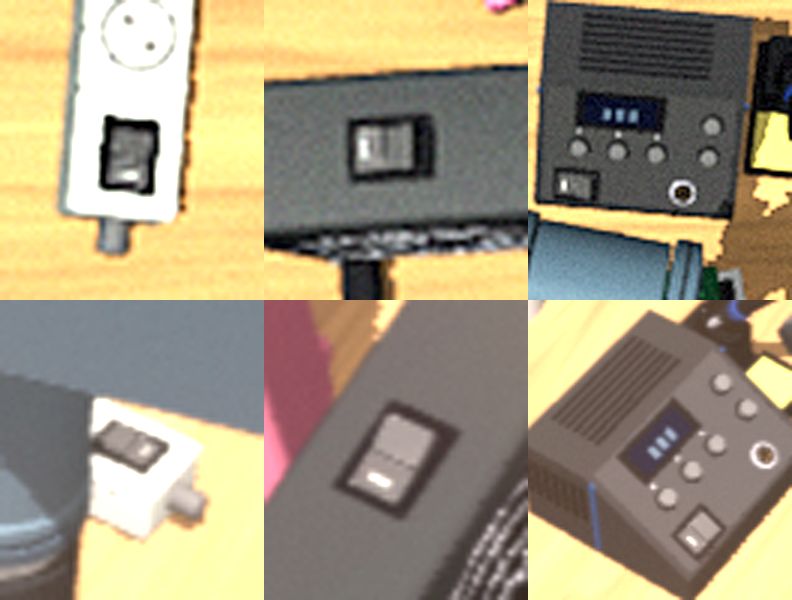

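All three rockers are now down at their marked ends: strip (129,155), extractor (390,148) and station (575,185) in the crop. The keys are all up and nothing has shifted.

```bash
python3 -c "
from bench import ctrl
print(ctrl.close_job())"
```

```text
the job is handed in; nothing more can be done
None
```

I switched on the strip, extractor and station in that order, tapped the middle preset key (it sprang back), and handed in the job at about 36 s; the last pictures show nothing moved.

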